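# Find the socket that fits the left-hand nut

### The arm

A 7-joint arm with a two-finger parallel gripper is mounted at the origin on a cart in front of the work surface, level with it; the furniture and walls round the work are solid. World frame = base frame: x ahead of the robot, y to its left, z up, the work surface at z = 0. Lengths are in m, angles in rad, forces in N, time in s.
With the tool pointing down it reaches from about 0.4 to 0.875 m from the base axis. Payload 19.3 kg.
Tool frame: the origin (TCP) lies midway between the tips of the shut fingers; the grasp point (between the pads) lies 19 mm behind it; z points along the fingers, y is the direction in which the jaws open and shut (so a half turn about z gives the same grasp; the last joint's range is limited). The gripper opens to 85 mm and grips with 20 to 120 N. Pads are 22 mm wide; open, the fingers measure 114 mm over their backs; the gripper's body (76 mm by 85 mm) begins 54 mm behind the grasp point. The pads swing forward as they close: fully open they stand 13 mm farther back than shut.
Start: joints at [1.186, 0.521, -0.036, 1.599, 0.021, 1.021, -0.113], TCP at [0.193, -0.594, 0.231] pointing down, gripper open.
Joint ranges: [-2.91, 2.91], [-0.3, 2.13], [-1.5, 1.42], [0.17, 2.43], [-1.26, 4.41], [0.16, 1.93], [-2.52, 2.52]. Speed limits (rad/s): [1.89, 1.89, 2.39, 2.39, 3.01, 3.01, 3.01].

### API

Orientations are given as [roll, pitch, yaw] about the fixed x, y, z axes, in that order (R = Rz(yaw) Ry(pitch) Rx(roll)).
In Python, from workcell import bot gives the robot as it stands.
- The arm moves only by the tool servo_tool, never from a script. Its argument "plan" is a list of rows, each a list of 5 numbers: the shift along the world's x, y, z in mm, then the turn about the world's z in rad, then the gripper's target within -1 to 1 (shut at 1, half-way at 0, fully open at -1). In form: [[tx, ty, tz, yaw, jaw], ...]. A call has exactly 10 rows; each row is the pose to reach, as a shift and turn from the pose commanded when the call began; what a row does not reach only later rows make up. A row lasts 1/12 s, in which the tool goes at most 41.7 mm and 7.16 degrees, less where a joint would pass 70% of its speed; a pose out of reach is approached as far as the arm can. A call with a gripper value outside its range is refused whole. The fingers move at their own pace and stop on an object; "squeeze" is the grip in N (left out, the last holds). Time passes only in rows, so rows that repeat a pose let the fingers close, or fill a call up. It gives the time, the measured TCP pose, the force and the opening at its end, in the units of the state.
- bot.observe(): the state, without advancing time (a new reading comes with each control period).
- bot.grab_frame(name): name is "scene" or "top"; returns the picture (420x560x3 uint8, blue, green, red); there is no depth.
- bot.calibration(name): a dict with "fx", "fy", "cx", "cy" (pixels), "k1" (the pictures are not rectified: a ray, as slopes to the right and down, at radius r is drawn at 1 + k1 r^2 times it, then the intrinsics apply), "T" (4x4, takes a point from camera to world coordinates). Camera axes: x right, y down, z forward; pixel columns grow to the right and rows downward; lengths in m; the calibration is good to about 2 mm. A picture is of the moment at which its call begins. calibration takes no time and is no camera call.
- bot.job_done(): hands the job in, once; it reports no verdict.
The state is a dict: "clock": time; "qpos": joint angles; "qd": joint speeds; "joint_efforts": joint torques, N m; "position": TCP position; "tool_rot": TCP orientation; "force": force on the tool from outside, world axes, zero at the start; "moment": the same for the moment, N m; "grip_width": finger opening in m.
Only numpy, scipy, OpenCV 4.12 (cv2) and the standard library are available. Lean on these libraries where they do the work, as an engineer would, in place of code of your own. Each camera call takes 0.05 s, during which the arm holds its last target.

### The job

Lift the lid of the black socket case by its handle until it lies back on its stop, then try the sockets on the left-hand hex nut of the dark steel hold-down plate (left as you stand behind the robot, the nut towards the case) and keep the one that fits: it goes right down over the nut until it sits on the plate, without being a size too large. Leave every other socket standing in the open case, putting back any that you tried, and do not disturb the other things on the table. Finish while still gripping the fitting socket, fully seated on that nut; do not let go of it.

Things in the scene. Friction and masses are not known exactly. Their poses are not given: they have to be found in the camera images.
- case: Black socket case fixed to the table: tray 110 (x) x 180 (y) x 30 mm, walls and floor 4 mm, two 4 mm dividers 26 mm high making three compartments, centred at y = -58.7, 0 and +58.7 mm, 102 mm long in x. Lid shut: 58 mm high. Origin: centre of the underside; x points from the front to the hinge side, y along the row of compartments, z up.
- case_lid (a joint): Hinge of the case's lid (shell 28 mm deep, 0.2 kg): 0 = shut, 1.85 rad = fully open on its stop, leaning back a little past upright. Loose hinge: below about 1.0 rad the lid falls shut when let go, beyond about 1.35 rad it falls open to the stop by itself.
- case_lid_handle (a point): Middle of the grip of the lid's bow handle: round steel bar 10 mm thick along case y, 60 mm clear between its posts, 30 mm above the lid's top face (centre line), 20 mm behind the lid's front edge. It moves with the lid and can turn between fingers that pinch it. Lid shut: 90 mm in front of the hinge (case -x) and 58 mm above it.
- case_lid_hinge (a point): Point on the hinge axis of the lid, middle of the case's far (+x) rim, 30 mm above the table. The axis runs along case y; opening lifts the front edge up and over towards case +x.
- plate: Dark steel hold-down plate fixed to the table, 60 (x) x 140 (y) x 12 mm high, origin at the centre of its underside, y along its long side. Two threaded studs with hex nuts stand on it, at y = +32 mm (the left-hand nut as the robot sees it, towards the socket case) and y = -32 mm (the right-hand nut). 4 mm high screw heads at its corners.
- nut_a: One of the plate's two fixed hex nuts, 14 mm high, its stud reaching 18 mm over the plate. One is 21 and the other 24 mm across flats, and which of the two stands at the left varies: find out by trying. Top 2.5 mm chamfered, to 3 mm narrower across flats. Origin: centre of the nut's underside, on the plate's top; z up; two flats face its +x and -x.
- nut_b: One of the plate's two fixed hex nuts, 14 mm high, its stud reaching 18 mm over the plate. One is 21 and the other 24 mm across flats, and which of the two stands at the left varies: find out by trying. Top 2.5 mm chamfered, to 3 mm narrower across flats. Origin: centre of the nut's underside, on the plate's top; z up; two flats face its +x and -x.
- socket_18: The smallest of three round steel sockets, for 18 mm nuts: 28 mm across, 46 mm high, 0.13 kg, mouth down in a compartment (which one varies). Mouth: hexagon 19.5 mm across flats, 22 mm deep. Origin: centre of its lower face; z up; two flats of the mouth face +x and -x. Seated on a nut it fits, the two origins coincide; on a bigger nut it stops about 13 mm up; on a smaller one it is loose.
- socket_21: The middle of three round steel sockets, for 21 mm nuts: 31 mm across, 46 mm high, 0.13 kg, mouth down in a compartment (which one varies). Mouth: hexagon 22.5 mm across flats, 22 mm deep. Origin: centre of its lower face; z up; two flats of the mouth face +x and -x. Seated on a nut it fits, the two origins coincide; on a bigger nut it stops about 13 mm up; on a smaller one it is loose.
- socket_24: The largest of three round steel sockets, for 24 mm nuts: 34 mm across, 46 mm high, 0.13 kg, mouth down in a compartment (which one varies). Mouth: hexagon 25.5 mm across flats, 22 mm deep. Origin: centre of its lower face; z up; two flats of the mouth face +x and -x. Seated on a nut it fits, the two origins coincide; on a bigger nut it stops about 13 mm up; on a smaller one it is loose.
- kapton_roll: Roll of amber tape, 60 mm across, 16 mm high; a bystander, loose on the table. Origin: centre of its underside.
- tip_box_2: Small flat box, 45x62x16 mm; a bystander, loose on the table. Origin: centre of its underside.
- lens_cap: Black round cap, 33 mm across, 13 mm high; a bystander, loose on the table. Origin: centre of its underside.
- bubble_level: Round bubble level, 30 mm across, 9 mm high; a bystander, loose on the table. Origin: centre of its underside.
- objective_can: White can with black lid, 47 mm across, 62 mm high; a bystander, loose on the table. Origin: centre of its underside.
- ipa_bottle: Amber dropper bottle, 39 mm across, 108 mm high; a bystander, loose on the table. Origin: centre of its underside.

How it is judged:
By the outcome, as a careful person would: the job done as asked, in the order asked, and still so for the second after the job is handed in, while the arm keeps its last pose, push and grip.
It also fails if it takes over 72 s, if anything falls off the work surface, if the arm or the gripper's body presses on something with over 40 N, if the wrist force passes 120 N, or if a joint passes its speed limit or range.

## Working session

There is one attempt and no reset: what is moved stays moved. The work goes in short steps, Python scripts to look and compute and a tool call to move; the robot and the scene stay as the last step left them, time stands still between calls to the robot, and variables do not carry over. Pictures are saved under pics/ and viewed, and the job is handed in when it is done.

Besides the shell and the picture viewer there is one more tool, called after ">>>" as name(argument=value, ...) on one line, values as JSON. servo_tool: Moves the arm, as the interface text tells. Its arguments: {"type":"object","properties":{"plan":{"type":"array","items":{"type":"array","items":{"type":"number"}}},"squeeze":{"type":"number"}},"required":["plan"]}

```bash
mkdir -p pics; ls; python3 - <<'E'
from workcell import bot
import cv2,numpy as np
print(bot.observe())
for n in("scene","top"):
    cv2.imwrite(f"pics/{n}0.png",bot.grab_frame(n)); c=bot.calibration(n); print(n,c)
E
```

```text
pics
{'clock': 0.0, 'qpos': array([ 1.18581621,  0.52204564, -0.03636146,  1.5999814 ,  0.02121977,
        1.0210909 , -0.11278887]), 'qd': array([ 0.00023477, -0.00185878,  0.00031807,  0.00017794, -0.0005183 ,
        0.00023892,  0.00156794]), 'joint_efforts': array([-7.07086165e-04, -9.27097392e+01,  1.97979346e+00, -3.69929516e+01,
        1.78649335e-02,  8.08637822e-03,  5.33605407e-05]), 'position': array([ 0.19338318, -0.59398676,  0.23071517]), 'tool_rot': array([-3.14045590e+00,  8.02859621e-05,  3.14820712e-01]), 'force': array([-0.48429218,  0.86951205, -0.0858024 ]), 'moment': array([ 0.02825893,  0.00913271, -0.01692341]), 'grip_width': 0.08554325687392803}
scene {'fx': 410.50469058201554, 'fy': 410.50469058201554, 'cx': 282.32347802422737, 'cy': 210.62312261463308, 'k1': -0.08059868440048251, 'T': array([[ 0.90980412, -0.24255267,  0.3367858 ,  0.04584072],
       [-0.4145166 , -0.57168976,  0.70805848, -0.89596634],
       [ 0.02079552, -0.78379782, -0.6206678 ,  0.80551436],
       [ 0.        ,  0.        ,  0.        ,  1.        ]])}
top {'fx': 426.25250081794997, 'fy': 426.25250081794997, 'cx': 281.89519125562174, 'cy': 217.18147279320485, 'k1': 0.04719792027964586, 'T': array([[ 0.01490106, -0.96965068,  0.24403998,  0.18250546],
       [-0.99986908, -0.01598956, -0.00247986, -0.06748435],
       [ 0.00630669, -0.24397108, -0.969762  ,  1.24445313],
       [ 0.        ,  0.        ,  0.        ,  1.        ]])}
```

View pics/scene0.png

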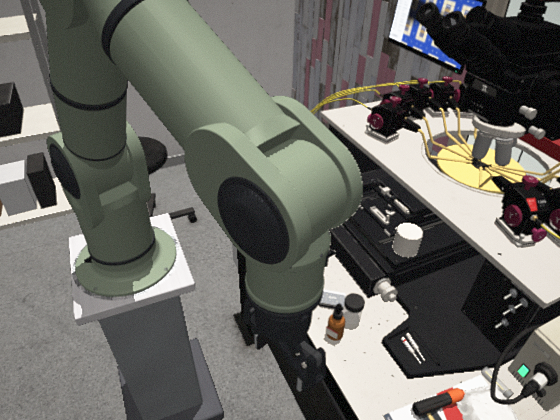

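View pics/top0.png

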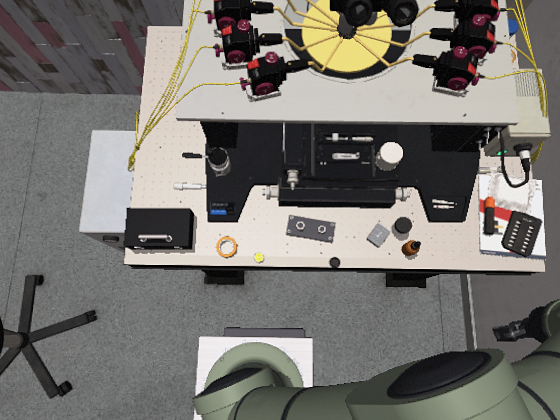

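The top view shows the case at about (160,228) with its handle at (155,237), and the plate at (311,228) with nuts near (300,225) and (322,229). The gripper is out at the right. I'll zoom in for precise points.

```bash
cat > h.py <<'E'
import numpy as np,cv2
from workcell import bot
def ray(n,u,v):
    c=bot.calibration(n);K=np.array([[c['fx'],0,c['cx']],[0,c['fy'],c['cy']],[0,0,1]])
    x,y=(u-c['cx'])/c['fx'],(v-c['cy'])/c['fy']
    rd=np.hypot(x,y); r=rd
    for _ in range(30): r=rd/(1+c['k1']*r*r)
    s=r/rd if rd>0 else 1
    T=c['T'];return T[:3,3],T[:3,:3]@np.array([x*s,y*s,1])
def atz(n,u,v,z):
    o,d=ray(n,u,v);return o+d*(z-o[2])/d[2]
def proj(n,p):
    c=bot.calibration(n);T=c['T'];q=T[:3,:3].T@(np.asarray(p,float)-T[:3,3]);x,y=q[:2]/q[2];k=1+c['k1']*(x*x+y*y)
    return np.array([c['cx']+c['fx']*x*k,c['cy']+c['fy']*y*k])
def crop(img,u0,v0,w,h,s,name):
    cv2.imwrite(name,cv2.resize(img[v0:v0+h,u0:u0+w],None,fx=s,fy=s,interpolation=cv2.INTER_CUBIC))
E
python3 - <<'E'
from h import *
im=cv2.imread('pics/top0.png')
crop(im,115,195,100,70,8,'pics/c_case.png')
crop(im,270,195,100,70,8,'pics/c_plate.png')
crop(im,115,120,350,160,2.2,'pics/c_all.png')
E
```

```text
(no output)
```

View pics/c_case.png

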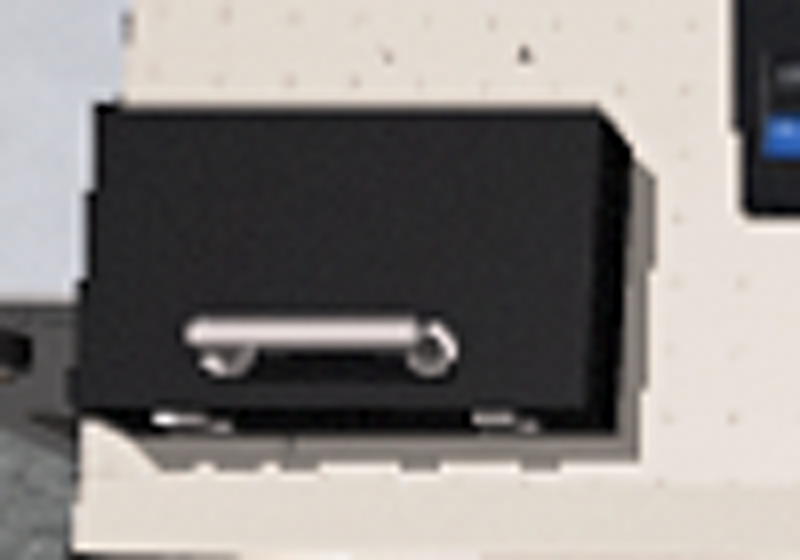

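View pics/c_plate.png

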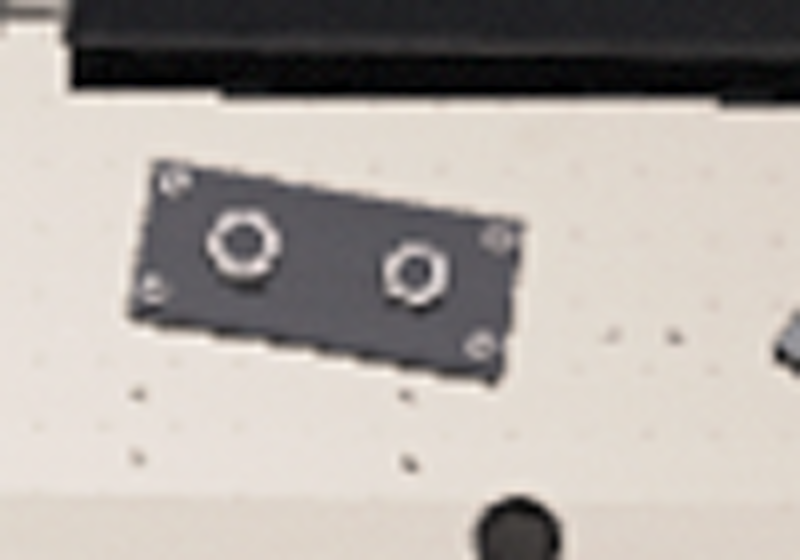

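View pics/c_all.png

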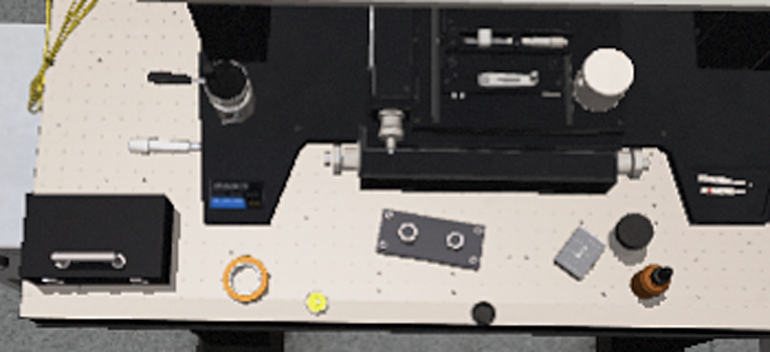

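```bash
python3 - <<'E'
from h import *
im=cv2.imread('pics/top0.png')
g=np.clip((im.astype(float)/255)**0.45*255,0,255).astype(np.uint8)
crop(g,115,195,100,70,8,'pics/c_case_b.png')
f=lambda u,v,u0,v0,z:np.round(atz('top',(u+.5)/8-.5+u0,(v+.5)/8-.5+v0,z),4)
print('handle L,R,mid',f(190,332,115,195,.088),f(415,330,115,195,.088),f(302,331,115,195,.088))
print('posts',f(228,355,115,195,.06),f(432,350,115,195,.06))
for c in [(155,160),(523,221),(498,383),(130,320)]: print('plate',f(*c,270,195,.012))
for c in [(244,244),(415,273)]: print('nut',f(*c,270,195,.027))
for c in [(100,107),(600,107),(588,412),(72,408)]: print('lid',f(*c,115,195,.058))
E
```

```text
handle L,R,mid [0.4136 0.323  0.088 ] [0.4154 0.2466 0.088 ] [0.4145 0.285  0.088 ]
posts [0.4111 0.3185 0.06  ] [0.414  0.2477 0.06  ]
plate [ 0.5011 -0.0915  0.012 ]
plate [ 0.4799 -0.2285  0.012 ]
plate [ 0.4186 -0.2184  0.012 ]
plate [ 0.44  -0.083  0.012]
nut [ 0.4659 -0.1242  0.027 ]
nut [ 0.4561 -0.1868  0.027 ]
lid [0.501  0.3729 0.058 ]
lid [0.5041 0.1954 0.058 ]
lid [0.393 0.192 0.058]
lid [0.3919 0.3712 0.058 ]
```

View pics/c_case_b.png

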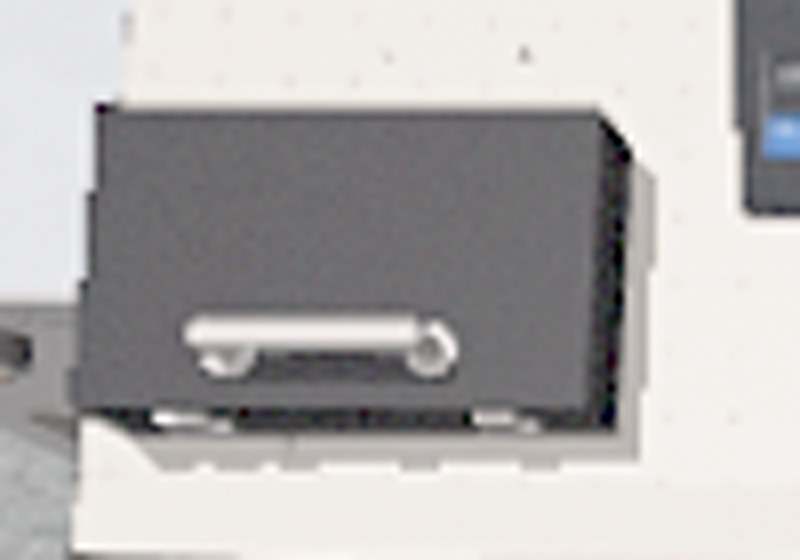

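```bash
python3 - <<'E'
from h import *
for u,v in [(180,118),(515,122),(350,118)]:
  for z in (.15,.2,.25): print('platform',u,v,atz('top',u,v,z).round(3))
# platform corners in scene: left front corner ~ (325,112), front edge right (520,275)
for u,v in [(325,112),(520,275),(418,195)]:
  for z in (.15,.2,.25,.3): print('plat scene',u,v,atz('scene',u,v,z).round(3))
for u,v in [(279,204),(395,205),(270,190),(408,190)]: print('block',atz('top',u,v,.05).round(3))
print('roll',atz('top',227,246,.016),'lvl',atz('top',260,258,.009),'cap',atz('top',335,262,.013))
E
```

```text
platform 180 118 [0.739 0.218 0.15 ]
platform 180 118 [0.713 0.205 0.2  ]
platform 180 118 [0.688 0.192 0.25 ]
platform 515 122 [ 0.74  -0.712  0.15 ]
platform 515 122 [ 0.715 -0.682  0.2  ]
platform 515 122 [ 0.689 -0.653  0.25 ]
platform 350 118 [ 0.748 -0.257  0.15 ]
platform 350 118 [ 0.722 -0.248  0.2  ]
platform 350 118 [ 0.696 -0.24   0.25 ]
plat scene 325 112 [0.795 0.33  0.15 ]
plat scene 325 112 [0.738 0.237 0.2  ]
plat scene 325 112 [0.681 0.143 0.25 ]
plat scene 325 112 [0.624 0.05  0.3  ]
plat scene 520 275 [ 0.796 -0.568  0.15 ]
plat scene 520 275 [ 0.739 -0.593  0.2  ]
plat scene 520 275 [ 0.681 -0.618  0.25 ]
plat scene 520 275 [ 0.624 -0.643  0.3  ]
plat scene 418 195 [ 0.775 -0.231  0.15 ]
plat scene 418 195 [ 0.72  -0.282  0.2  ]
plat scene 418 195 [ 0.664 -0.333  0.25 ]
plat scene 418 195 [ 0.608 -0.383  0.3  ]
block [ 0.523 -0.062  0.05 ]
block [ 0.525 -0.399  0.05 ]
block [ 0.565 -0.034  0.05 ]
block [ 0.571 -0.439  0.05 ]
roll [0.40233473 0.08818717 0.016     ] lvl [ 0.36963438 -0.00863489  0.009     ] cap [ 0.36088102 -0.22667515  0.013     ]
```

>>> servo_tool(plan=[[26,29,0,0.1,-1],[52,58,0,0.2,-1],[78,87,0,0.3,-1],[104,116,0,0.4,-1],[130,145,0,0.5,-1],[157,174,0,0.6,-1],[174,208,0,0.7,-1],[191,242,0,0.8,-1],[208,276,0,0.9,-1],[225,310,0,1.0,-1]], squeeze=60)

```text
clock: 0.93
position: [0.4188, -0.2825, 0.2312]
tool_rot: [-3.141, 0.0, 1.32]
force: [1.2, -1.6, 0.4]
grip_width: 0.0857
```

>>> servo_tool(plan=[[10,38,0,0.03,-1],[20,76,0,0.06,-1],[30,114,0,0.09,-1],[38,154,0,0.12,-1],[42,194,0,0.15,-1],[42,234,0,0.18,-1],[42,274,0,0.2,-1],[40,314,0,0.23,-1],[36,354,0,0.26,-1],[30,394,0,0.276,-1]])

```text
clock: 1.77
position: [0.448, 0.1115, 0.2312]
tool_rot: [-3.142, 0.0, 1.592]
force: [1.6, 0.2, -0.5]
grip_width: 0.0853
```

>>> servo_tool(plan=[[-6,35,0,0,-1],[-12,70,0,0,-1],[-18,105,0,0,-1],[-24,140,0,0,-1],[-35,172,-10,0,-1],[-35,172,-40,0,-0.5],[-35,172,-60,0,-0.3],[-35,172,-60,0,-0.3],[-35,172,-60,0,-0.3],[-35,172,-60,0,-0.3]])

```text
clock: 2.6
position: [0.4139, 0.2818, 0.1723]
tool_rot: [3.141, -0.0, 1.59]
force: [-0.2, 0.6, 0.5]
grip_width: 0.0554
```

```bash
python3 - <<'E'
from h import *
s=bot.observe();print(s['position'],s['grip_width'],s['qpos'])
a=bot.grab_frame('scene');cv2.imwrite('pics/s1.png',a);b=bot.grab_frame('top');cv2.imwrite('pics/t1.png',b)
crop(a,200,0,300,220,2.6,'pics/s1c.png');crop(b,100,170,130,100,6,'pics/t1c.png')
print(proj('scene',[.413,.2835,.088]))
E
```

```text
[0.41394641 0.28179895 0.17233222] 0.05535124338708181 [-0.24446556  0.46336442 -0.6166965   1.95841075  0.35872756  0.82814263
 -1.03831408]
[232.8257392  152.03793006]
```

View pics/s1.png

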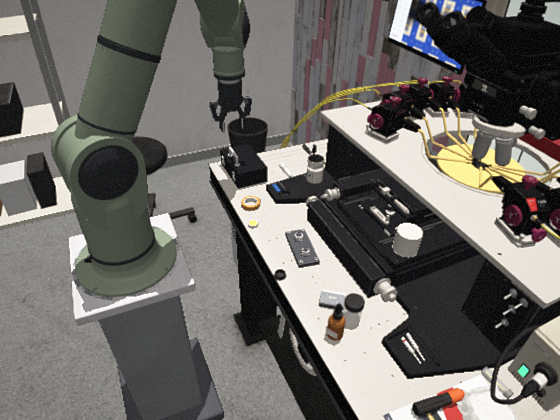

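View pics/t1c.png

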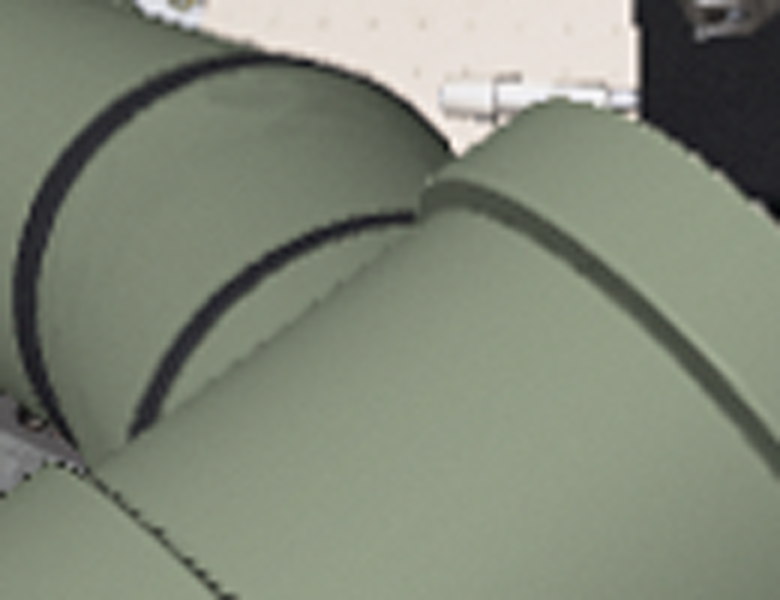

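The scene view shows the gripper hovering above the case at about (245,165), and the plate at (302,247) is unobstructed. The arm blocks the top view. I'll cross-check the handle and nut positions in the scene view.

```bash
python3 - <<'E'
from h import *
a=cv2.imread('pics/s1.png')
def mark(a,n,pts,u0,v0,w,h,s,name):
    c=cv2.resize(a[v0:v0+h,u0:u0+w],None,fx=s,fy=s,interpolation=cv2.INTER_CUBIC)
    for p in pts:
        q=(proj(n,p)-[u0,v0]+.5)*s-.5; cv2.drawMarker(c,tuple(int(x) for x in q),(0,255,0),cv2.MARKER_CROSS,12,1)
    cv2.imwrite(name,c)
def cw(x,y,z): 
    t=.02; return [.448+x*np.cos(t)-y*np.sin(t),.284+x*np.sin(t)+y*np.cos(t),z]
pts=[cw(sx*.055,sy*.09,.058) for sx in(-1,1) for sy in(-1,1)]+[cw(-.035,y,.088) for y in(-.04,0,.04)]+[cw(-.055,s*.09,0) for s in (-1,1)]
mark(a,'scene',pts,205,90,85,105,7,'pics/m1.png')
def pw(x,y,z):
    t=-.155;c=[.4599,-.1553]; return [c[0]+x*np.cos(t)-y*np.sin(t),c[1]+x*np.sin(t)+y*np.cos(t),z]
pts=[pw(sx*.03,sy*.07,.012) for sx in(-1,1) for sy in(-1,1)]+[pw(0,.032,.030),pw(0,-.032,.030)]
mark(a,'scene',pts,270,215,70,60,9,'pics/m2.png')
E
```

```text
(no output)
```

View pics/m1.png

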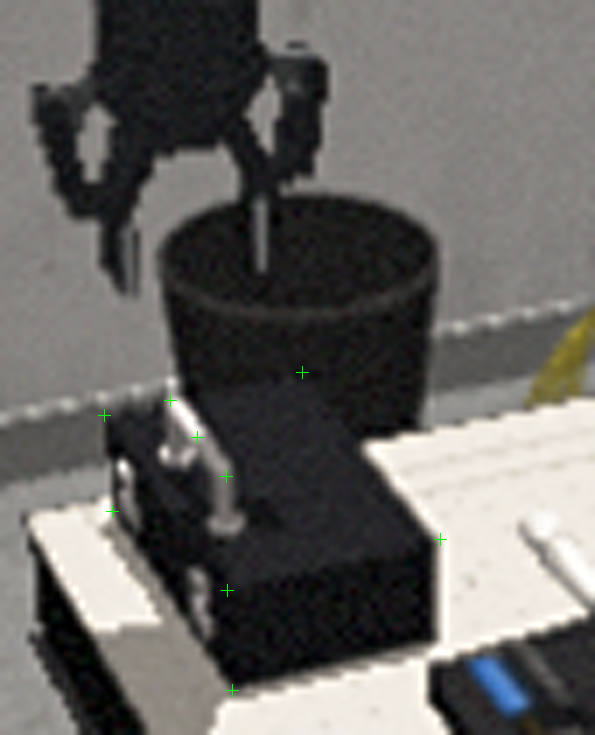

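View pics/m2.png

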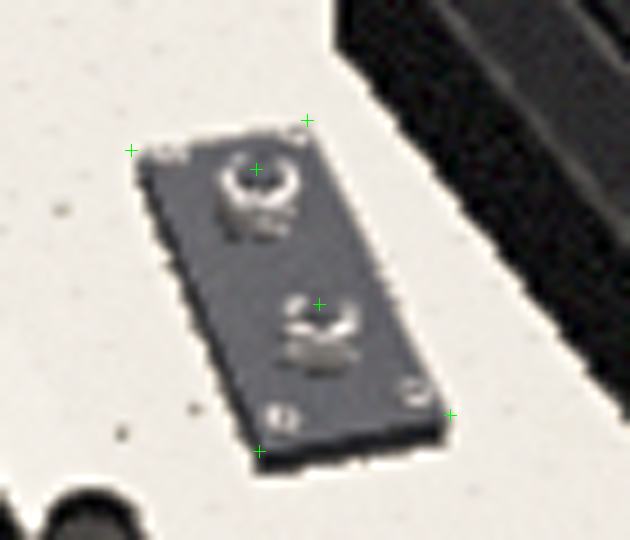

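Both views put the case and plate within about 3 mm, and the left nut looks larger, so probably 24. Next I go down and pinch the handle.

>>> servo_tool(plan=[[0,0,-30,0,-0.3],[0,0,-60,0,-0.3],[0,0,-85,0,-0.3],[0,0,-99,0,-0.3],[0,0,-99,0,1],[0,0,-99,0,1],[0,0,-99,0,1],[0,0,-99,0,1],[0,0,-99,0,1],[0,0,-99,0,1]])

```text
clock: 3.53
position: [0.4136, 0.2821, 0.0738]
tool_rot: [3.14, -0.001, 1.591]
force: [-5.1, -1.1, 10.5]
grip_width: 0.0076
```

```bash
python3 - <<'E'
from h import *
a=bot.grab_frame('scene');crop(a,200,90,90,105,7,'pics/s2.png')
s=bot.observe();print(s['grip_width'],s['force'],s['position'])
E
```

```text
0.00779453991236475 [-6.1366035  -0.80027686 10.82366593] [0.41365852 0.28206946 0.07377456]
```

View pics/s2.png

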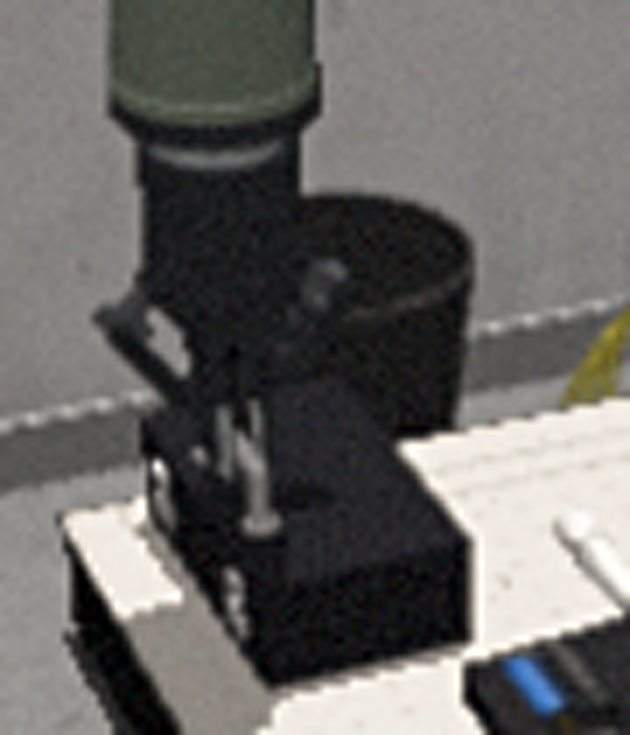

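>>> servo_tool(plan=[[5,0,7,0,1],[10,0,13,0,1],[15,0,19,0,1],[21,0,24,0,1],[28,0,29,0,1],[34,1,33,0,1],[41,1,37,0,1],[48,1,41,0,1],[56,1,44,0,1],[64,1,46,0,1]], squeeze=60)

```text
clock: 4.42
position: [0.4778, 0.2834, 0.1203]
tool_rot: [3.14, -0.001, 1.591]
force: [-5.3, 2.8, 6.9]
grip_width: 0.0075
```

>>> servo_tool(plan=[[8,0,2,0,1],[16,0,3,0,1],[24,0,3,0,1],[32,1,3,0,1],[40,1,2,0,1],[48,1,1,0,1],[56,1,-1,0,1],[63,1,-4,0,1],[70,1,-7,0,1],[77,2,-10,0,1]])

```text
clock: 5.25
position: [0.5559, 0.2843, 0.109]
tool_rot: [3.14, -0.0, 1.59]
force: [-2.6, -4.6, 3.5]
grip_width: 0.0077
```

```bash
python3 - <<'E'
from h import *
a=bot.grab_frame('scene');crop(a,200,80,110,110,6.5,'pics/s3.png')
s=bot.observe();print(s['grip_width'],s['force'],s['position'])
E
```

```text
0.007605134309436084 [ 3.18483905 -2.06844823  8.4241304 ] [0.55677691 0.28431509 0.10832402]
```

View pics/s3.png

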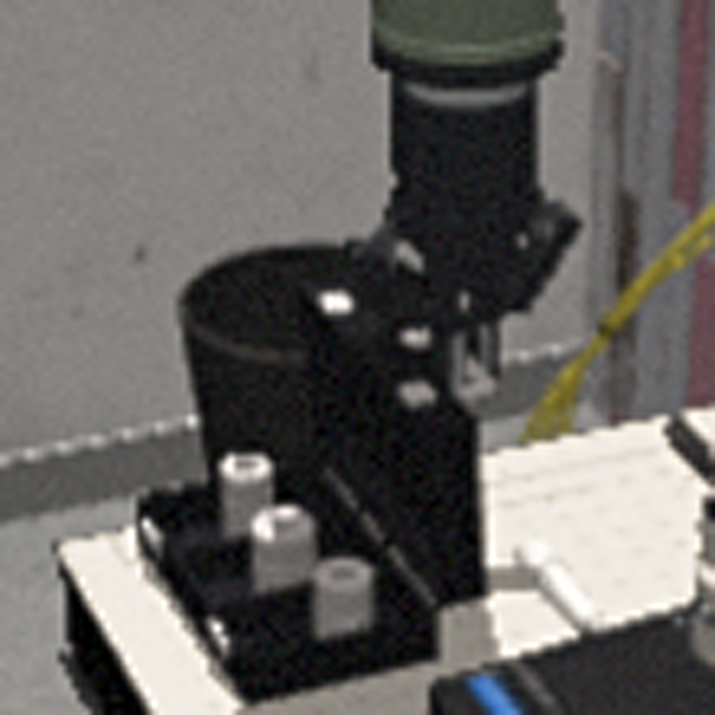

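The three sockets are visible, and the middle one at crop (283,545) looks widest. I release the handle and lift out.

>>> servo_tool(plan=[[0,0,0,0,0.5],[0,0,0,0,0.5],[0,0,0,0,0.5],[0,0,15,0,0.5],[0,0,35,0,0.5],[0,0,60,0,0.5],[0,0,90,0,0.5],[-10,-20,110,0,0.2],[-30,-55,120,0,0],[-50,-90,120,0,0]])

```text
clock: 6.13
position: [0.5042, 0.195, 0.2302]
tool_rot: [3.139, -0.001, 1.592]
force: [1.1, 0.2, -0.2]
grip_width: 0.043
```

>>> servo_tool(plan=[[-10,-40,0,0,0],[-20,-80,0,0,0],[-30,-120,0,0,0],[-30,-160,0,0,0],[-30,-195,0,0,0],[-30,-195,0,0,0],[-30,-195,0,0,0],[-30,-195,0,0,0],[-30,-195,0,0,0],[-30,-195,0,0,0]])

```text
clock: 6.97
position: [0.4745, 0.0009, 0.2283]
tool_rot: [3.142, -0.0, 1.593]
force: [0.2, -0.6, -0.2]
grip_width: 0.0428
```

```bash
python3 - <<'E'
from h import *
a=bot.grab_frame('scene');cv2.imwrite('pics/s4f.png',a);crop(a,205,80,110,110,6.5,'pics/s4.png')
b=bot.grab_frame('top');cv2.imwrite('pics/t4f.png',b);crop(b,110,160,100,100,6,'pics/t4.png')
s=bot.observe();print(s['grip_width'],s['force'],s['position'])
E
```

```text
0.042682291812756366 [ 0.6211618  -0.3864557   0.09106195] [0.47448658 0.00057923 0.22827387]
```

View pics/s4.png

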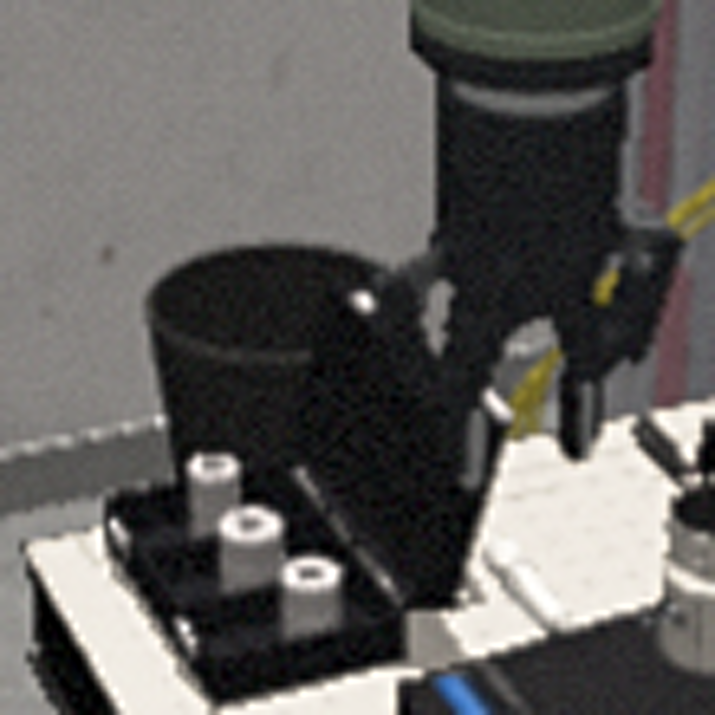

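View pics/t4.png

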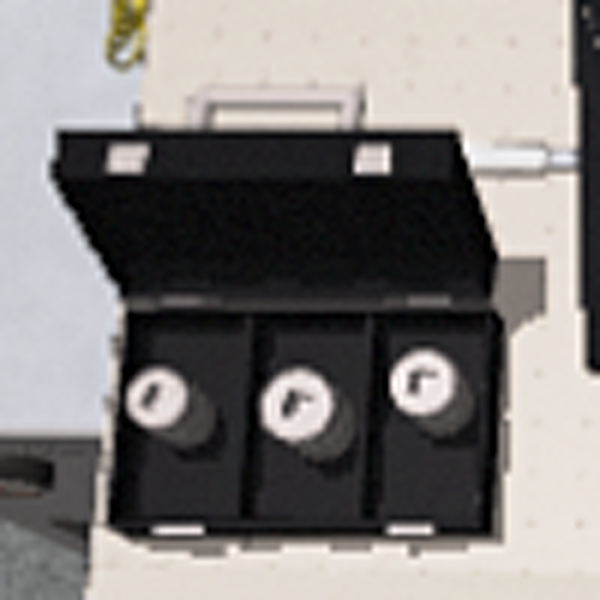

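The lid is on its stop. The sockets stand at crop (158,398), (298,404) and (422,383), and the middle one is the widest, so it is the 24.

```bash
python3 - <<'E'
from h import *
b=cv2.imread('pics/t4f.png')[:,:,1].astype(float)
u8=cv2.resize(b[215:240,125:195],None,fx=8,fy=8,interpolation=cv2.INTER_CUBIC)
m=(u8>140).astype(np.uint8)
cs,_=cv2.findContours(m,cv2.RETR_EXTERNAL,cv2.CHAIN_APPROX_NONE)
for c in cs:
    if cv2.contourArea(c)<800: continue
    (x,y),(a,bb),an=cv2.fitEllipse(c); u,v=(x+.5)/8-.5+125,(y+.5)/8-.5+215
    print('top',round(u,2),round(v,2),a/8,bb/8,atz('top',u,v,.05).round(4), 'area diam mm', np.sqrt(4*cv2.contourArea(c)/np.pi)/8/426*1.21*1000)
# scene
a=cv2.imread('pics/s4f.png')[:,:,1].astype(float)
u8=cv2.resize(a[145:180,225:265],None,fx=8,fy=8,interpolation=cv2.INTER_CUBIC)
cv2.imwrite('pics/s4z.png',u8)
for p,l in [((213,470),0),((252,525),1),((312,575),2)]:
    u,v=p[0]/6.5+205-.5+.08,p[1]/6.5+80-.5+.08; print('scene',atz('scene',u,v,.05).round(4))
# nuts refine: bright blobs
b=cv2.imread('pics/top0.png')[:,:,1].astype(float)
u8=cv2.resize(b[215:240,285:335],None,fx=8,fy=8,interpolation=cv2.INTER_CUBIC)
cv2.imwrite('pics/nutz.png',u8)
E
```

```text
top 159.02 227.11 11.11989974975586 11.948568344116211 [0.4481 0.2799 0.05  ] area diam mm 32.70456204331086
top 135.67 225.94 9.094350814819336 9.842597007751465 [0.4505 0.3462 0.05  ] area diam mm 26.837562839279876
top 179.95 223.36 10.230904579162598 10.822970390319824 [0.46   0.2214 0.05  ] area diam mm 29.87027222224839
top 126.68 223.3 4.59340238571167 29.239580154418945 [0.4578 0.3723 0.05  ] area diam mm 28.414918858065498
scene [0.4479 0.3407 0.05  ]
scene [0.4477 0.2774 0.05  ]
scene [0.4593 0.2182 0.05  ][ WARN:0@0.431] global loadsave.cpp:1063 imwrite_ Unsupported depth image for selected encoder is fallbacked to CV_8U.
```

View pics/nutz.png

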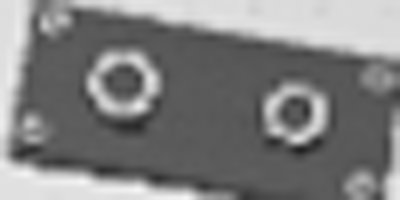

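View pics/s4z.png

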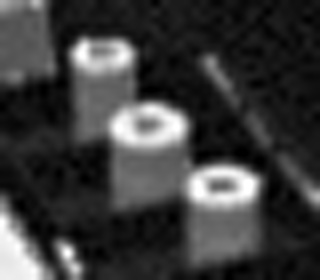

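View pics/t4f.png

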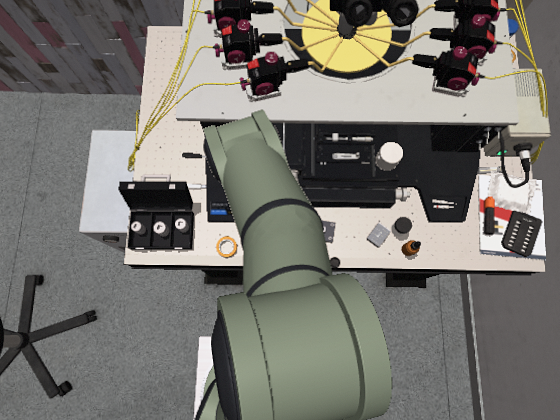

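```bash
python3 - <<'E'
from h import *
def ells(n,f,u0,v0,w,h,th,z,amin=800):
    b=cv2.imread(f)[:,:,1].astype(np.float32)
    u8=cv2.resize(b[v0:v0+h,u0:u0+w],None,fx=8,fy=8,interpolation=cv2.INTER_CUBIC)
    cs,_=cv2.findContours((u8>th).astype(np.uint8),cv2.RETR_EXTERNAL,cv2.CHAIN_APPROX_NONE)
    for c in cs:
        if cv2.contourArea(c)<amin: continue
        (x,y),(a,bb),an=cv2.fitEllipse(c);u,v=(x+.5)/8-.5+u0,(y+.5)/8-.5+v0
        print(n,f,round(u,2),round(v,2),round(a/8,2),round(bb/8,2),atz(n,u,v,z).round(4))
for th in(130,150,170): ells('top','pics/top0.png',290,218,42,18,th,.026)
for th in(100,130,150,170): ells('scene','pics/s1.png',292,230,20,25,th,.026,500)
for th in(140,160): ells('scene','pics/s4f.png',225,145,40,35,th,.05)
E
```

```text
top pics/top0.png 321.49 228.64 7.37 8.07 [ 0.4564 -0.1871  0.026 ]
top pics/top0.png 299.96 224.86 8.26 8.93 [ 0.4668 -0.124   0.026 ]
top pics/top0.png 327.81 219.37 3.47 32.73 [ 0.4847 -0.2059  0.026 ]
top pics/top0.png 321.47 228.71 6.92 7.69 [ 0.4562 -0.187   0.026 ]
top pics/top0.png 299.95 224.9 7.85 8.55 [ 0.4667 -0.1239  0.026 ]
top pics/top0.png 328.19 219.29 3.28 32.37 [ 0.485 -0.207  0.026]
top pics/top0.png 299.92 224.92 6.94 7.61 [ 0.4666 -0.1238  0.026 ]
top pics/top0.png 328.28 219.19 3.1 30.62 [ 0.4853 -0.2072  0.026 ]
scene pics/s1.png 301.08 242.26 21.45 26.88 [ 0.4581 -0.1567  0.026 ]
scene pics/s1.png 306.23 251.0 5.92 8.55 [ 0.4553 -0.1937  0.026 ]
scene pics/s1.png 298.75 235.53 7.57 9.44 [ 0.4645 -0.1289  0.026 ]
scene pics/s1.png 307.57 234.9 10.11 15.37 [ 0.4889 -0.1364  0.026 ]
scene pics/s1.png 305.82 250.61 3.78 7.31 [ 0.455  -0.1919  0.026 ]
scene pics/s1.png 298.61 234.95 5.98 8.46 [ 0.4653 -0.1265  0.026 ]
scene pics/s1.png 307.77 234.66 9.58 14.8 [ 0.4899 -0.1357  0.026 ]
scene pics/s1.png 298.5 234.74 5.47 7.92 [ 0.4654 -0.1256  0.026 ]
scene pics/s1.png 308.95 233.7 5.79 15.65 [ 0.4949 -0.1334  0.026 ]
scene pics/s4f.png 226.63 176.52 4.86 10.52 [0.3616 0.203  0.05  ]
scene pics/s4f.png 252.25 167.98 5.49 9.24 [0.4585 0.2191 0.05  ]
scene pics/s4f.png 242.9 160.38 5.72 9.9 [0.4462 0.2778 0.05  ]
scene pics/s4f.png 237.27 151.66 4.22 7.84 [0.4481 0.3423 0.05  ]
scene pics/s4f.png 226.54 176.63 4.69 9.62 [0.3611 0.2025 0.05  ]
scene pics/s4f.png 252.28 167.9 5.08 8.93 [0.4587 0.2194 0.05  ]
scene pics/s4f.png 242.93 160.34 5.33 9.55 [0.4463 0.278  0.05  ]
scene pics/s4f.png 237.3 151.57 3.86 7.34 [0.4485 0.3428 0.05  ]
```

>>> servo_tool(plan=[[-5,38,0,0,-0.3],[-10,76,0,0,-0.3],[-15,114,0,0,-0.3],[-20,152,0,0,-0.3],[-24,190,0,0,-0.3],[-27,228,0,0,-0.3],[-27,262,-20,0,-0.3],[-27,279,-50,0,-0.3],[-27,279,-85,0,-0.3],[-27,279,-120,0,-0.3]])

```text
clock: 7.9
position: [0.4467, 0.2807, 0.107]
tool_rot: [3.141, -0.001, 1.594]
force: [0.2, -0.9, -0.4]
grip_width: 0.0554
```

```bash
python3 - <<'E'
from h import *
a=bot.grab_frame('scene');crop(a,200,80,110,110,6.5,'pics/s5.png')
s=bot.observe();print(s['grip_width'],s['force'],s['position'])
E
```

```text
0.05538340086272106 [-6.23037643 -2.59575843 -9.28793697] [0.44451667 0.27811047 0.10107154]
```

View pics/s5.png

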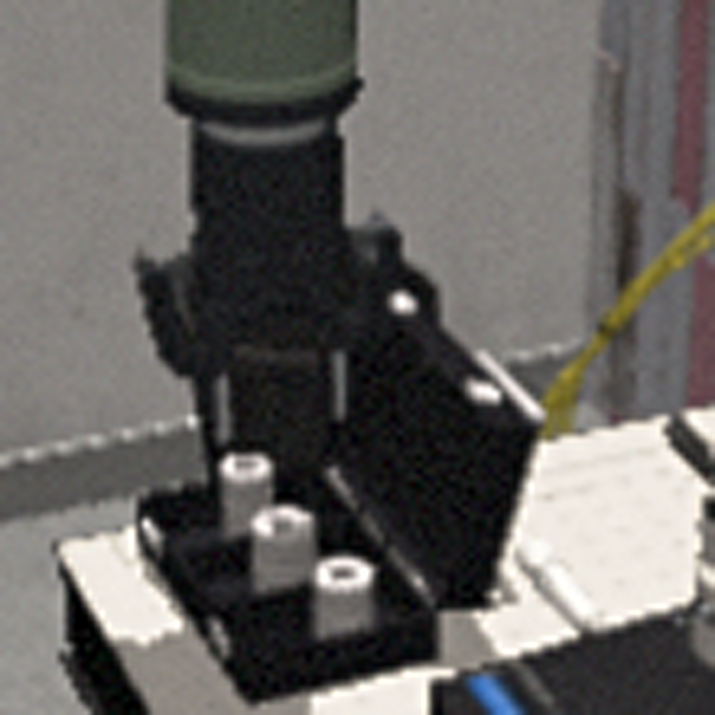

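>>> servo_tool(plan=[[0,0,0,0,-0.3],[0,0,0,0,-0.3],[0,0,0,0,-0.3],[0,0,0,0,-0.3],[0,0,0,0,-0.3],[0,0,0,0,-0.3],[0,0,0,0,-0.3],[0,0,0,0,-0.3],[0,0,0,0,-0.3],[0,0,0,0,-0.3]])

```text
clock: 8.78
position: [0.4475, 0.2787, 0.1083]
tool_rot: [3.142, 0.0, 1.591]
force: [0.6, 0.0, -0.7]
grip_width: 0.0554
```

Settled and free of contact, so that was only a transient. I go down and grip the middle socket.

>>> servo_tool(plan=[[0,0,-25,0,-0.3],[0,0,-50,0,-0.3],[0,0,-70,0,-0.3],[0,0,-85,0,-0.3],[0,0,-92,0,-0.3],[0,0,-92,0,-0.3],[0,0,-92,0,1],[0,0,-92,0,1],[0,0,-92,0,1],[0,0,-92,0,1]], squeeze=70)

```text
clock: 9.62
position: [0.4479, 0.279, 0.0174]
tool_rot: [3.14, -0.001, 1.591]
force: [-2.8, 0.5, 8.3]
grip_width: 0.0323
```

>>> servo_tool(plan=[[0,0,0,0,1],[0,0,0,0,1],[0,0,0,0,1],[0,0,10,0,1],[0,0,25,0,1],[0,0,45,0,1],[0,0,65,0,1],[0,0,80,0,1],[0,0,90,0,1],[0,0,90,0,1]])

```text
clock: 10.45
position: [0.4485, 0.2791, 0.1087]
tool_rot: [3.139, -0.002, 1.59]
force: [0.9, 0.2, -0.5]
grip_width: 0.0325
```

```bash
python3 - <<'E'
from h import *
a=bot.grab_frame('scene');crop(a,200,80,110,110,6.5,'pics/s6.png')
s=bot.observe();print(s['grip_width'],s['force'],s['position'])
E
```

```text
0.03226390368845607 [ 1.14350049 -0.34332972 -1.61502231] [0.44806343 0.27875612 0.10730488]
```

View pics/s6.png

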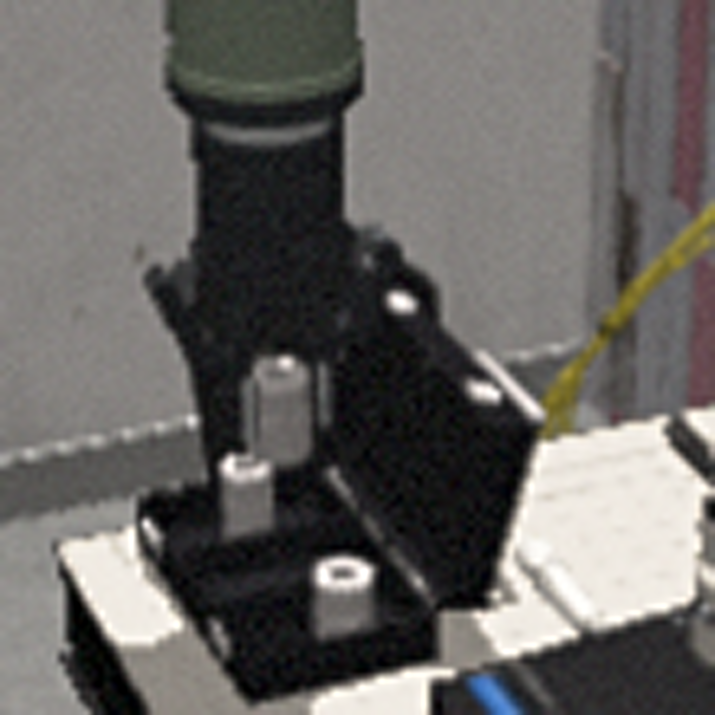

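>>> servo_tool(plan=[[1,-15,10,0,1],[3,-40,20,-0.02,1],[5,-75,25,-0.04,1],[7,-115,25,-0.06,1],[9,-155,25,-0.08,1],[11,-195,25,-0.1,1],[13,-235,25,-0.12,1],[15,-275,20,-0.14,1],[17,-315,10,-0.16,1],[18,-350,0,-0.175,1]])

```text
clock: 11.33
position: [0.4649, -0.0741, 0.1054]
tool_rot: [-3.141, 0.001, 1.414]
force: [1.7, -0.7, -2.1]
grip_width: 0.0325
```

>>> servo_tool(plan=[[0,-25,0,0,1],[0,-45,-10,0,1],[0,-54,-20,0,1],[0,-54,-30,0,1],[0,-54,-40,0,1],[0,-54,-45,0,1],[0,-54,-45,0,1],[0,-54,-45,0,1],[0,-54,-45,0,1],[0,-54,-45,0,1]])

```text
clock: 12.17
position: [0.4658, -0.125, 0.0617]
tool_rot: [3.141, 0.0, 1.416]
force: [-0.5, -1.2, -1.1]
grip_width: 0.0324
```

```bash
python3 - <<'E'
from h import *
a=bot.grab_frame('scene');cv2.imwrite('pics/s7f.png',a);crop(a,255,170,90,100,6,'pics/s7.png')
b=bot.grab_frame('top');cv2.imwrite('pics/t7f.png',b);crop(b,120,190,100,70,7,'pics/t7.png')
s=bot.observe();print(s['grip_width'],s['force'],s['position'],s['tool_rot'])
E
```

```text
0.03224753533136606 [ 0.29437465 -0.50549689 -1.15724226] [ 0.46574402 -0.1251983   0.06167922] [3.14090641e+00 1.02520680e-04 1.41592631e+00]
```

View pics/s7.png

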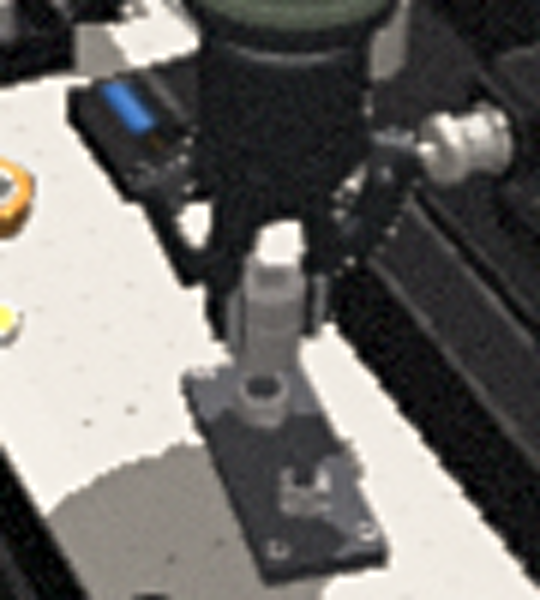

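View pics/t7.png

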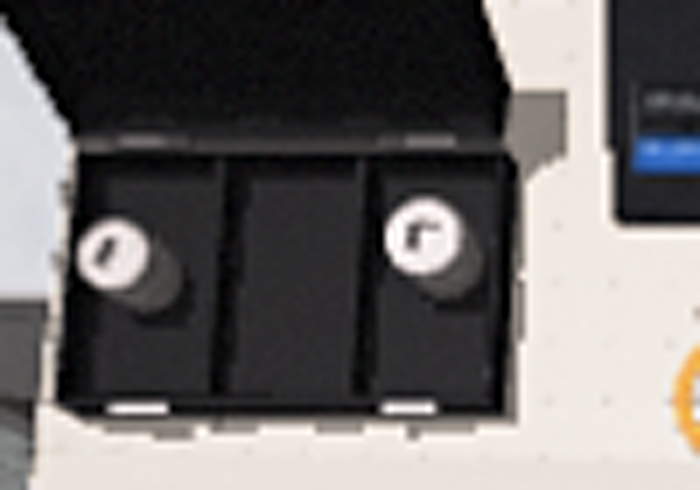

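```bash
python3 - <<'E'
from h import *
a=cv2.imread('pics/s7f.png')
u0,v0,w,h,s=280,195,45,60,10
c=cv2.resize(a[v0:v0+h,u0:u0+w],None,fx=s,fy=s,interpolation=cv2.INTER_CUBIC)
t=np.linspace(0,2*np.pi,60)
def circ(x,y,z,r,col):
    p=np.array([(proj('scene',[x+r*np.cos(k),y+r*np.sin(k),z])-[u0,v0]+.5)*s-.5 for k in t]).astype(int)
    cv2.polylines(c,[p],True,col,1)
X,Y=.4657,-.1252
circ(X,Y,.0492,.017,(0,255,0));circ(X,Y,.0952,.017,(0,255,0))
circ(X,Y,.030,.0075,(0,0,255));circ(X,Y,.012,.0138,(255,0,0))
cv2.imwrite('pics/s7z.png',c)
E
```

```text
(no output)
```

View pics/s7z.png

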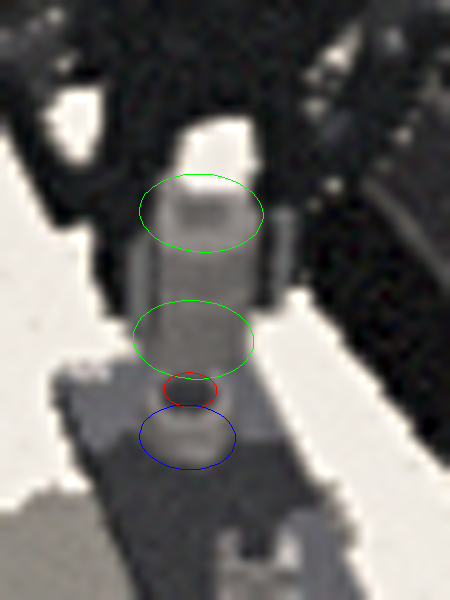

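>>> servo_tool(plan=[[0,0,-4,0,1],[0,0,-8,0,1],[0,0,-12,0,1],[0,0,-12,0,1],[0,0,-12,0,1],[0,0,-12,0,1],[0,0,-12,0,1],[0,0,-12,0,1],[0,0,-12,0,1],[0,0,-12,0,1]])

```text
clock: 13.1
position: [0.4656, -0.1253, 0.0494]
tool_rot: [3.141, 0.0, 1.416]
force: [-0.5, 1.0, -1.2]
grip_width: 0.0326
```

```bash
python3 - <<'E'
from h import *
fr=[bot.grab_frame('scene').astype(float) for _ in range(4)]
a=np.mean(fr,0); np.save('a8.npy',a)
p=bot.observe();print(p['position'],p['force'])
u0,v0,w,h,s=282,205,36,45,13
c=cv2.resize(a[v0:v0+h,u0:u0+w],None,fx=s,fy=s,interpolation=cv2.INTER_CUBIC)
c=np.clip((np.clip(c,0,255)/255)**.6*255*1.1,0,255).astype(np.uint8)
d=c.copy()
t=np.linspace(0,2*np.pi,60)
def circ(x,y,z,r,col):
    q=np.array([(proj('scene',[x+r*np.cos(k),y+r*np.sin(k),z])-[u0,v0]+.5)*s-.5 for k in t]).astype(int)
    cv2.polylines(d,[q],True,col,1)
X,Y,Z=p['position']
circ(X,Y,Z-.0125,.017,(0,255,0));circ(X,Y,.030,.0075,(0,0,255));circ(X,Y,.012,.0138,(255,0,0))
cv2.imwrite('pics/s8.png',c);cv2.imwrite('pics/s8m.png',d)
E
```

```text
[ 0.46549509 -0.12530092  0.04930837] [-0.4240902   0.4401786  -1.17157844]
```

View pics/s8.png

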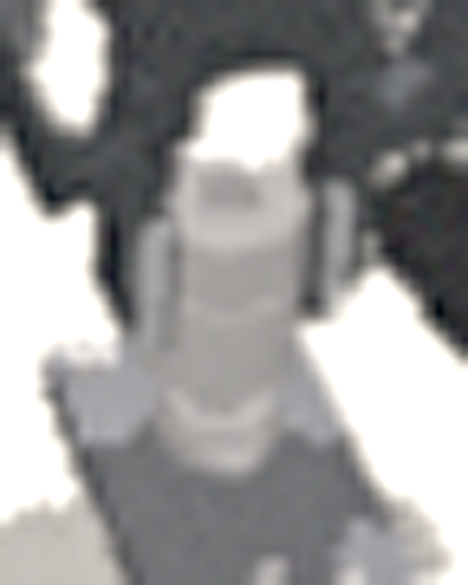

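View pics/s8m.png

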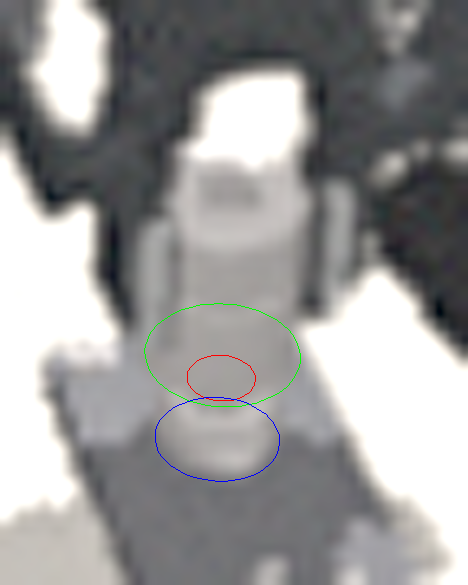

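The socket sits over the left nut, with the nut ring at (220,440) and the socket's lower edge at about (225,380). Now I try it on, watching the force.

>>> servo_tool(plan=[[0,0,-3,0,1],[0,0,-6,0,1],[0,0,-9,0,1],[0,0,-11,0,1],[0,0,-13,0,1],[0,0,-15,0,1],[0,0,-15,0,1],[0,0,-15,0,1],[0,0,-15,0,1],[0,0,-15,0,1]])

```text
clock: 14.13
position: [0.4663, -0.125, 0.0342]
tool_rot: [3.14, -0.001, 1.416]
force: [5.5, 0.3, -5.6]
grip_width: 0.0322
```

The socket is already about 4 mm below the nut top with little force. A small +x correction, then on down.

>>> servo_tool(plan=[[1,0,-1,0,1],[1,0,-3,0,1],[1,0,-5,0,1],[1,0,-7,0,1],[1,0,-9,0,1],[1,0,-10,0,1],[1,0,-11,0,1],[1,0,-11,0,1],[1,0,-11,0,1],[1,0,-11,0,1]])

```text
clock: 14.97
position: [0.4668, -0.1252, 0.0262]
tool_rot: [3.14, 0.002, 1.417]
force: [-22.2, 5.8, 95.5]
grip_width: 0.0328
```

```bash
python3 - <<'E'
from h import *
p=bot.observe();print(p['position'],p['force'],p['moment'],p['grip_width'],p['tool_rot'])
a=bot.grab_frame('scene');crop(a,270,180,60,70,8,'pics/s9.png')
E
```

```text
[ 0.46679335 -0.1252368   0.02617898] [-22.2249884    5.83961065  95.46579581] [1.6699569  5.24128252 0.34762432] 0.03284348335230205 [3.13981801e+00 2.23259508e-03 1.41656859e+00]
```

View pics/s9.png

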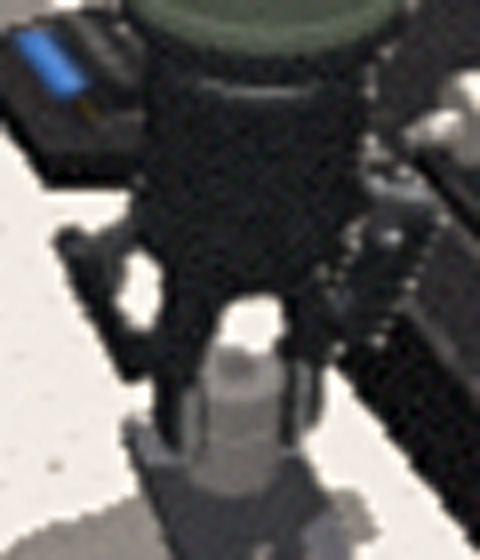

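The socket bottomed out: TCP z is 26.2 mm, against about 25.4 expected when seated. But it presses with 95 N, so I ease off.

>>> servo_tool(plan=[[-0.3,0,1,0,1],[-0.6,0,2,0,1],[-0.6,0,2,0,1],[-0.6,0,2,0,1],[-0.6,0,2,0,1],[-0.6,0,2,0,1],[-0.6,0,2,0,1],[-0.6,0,2,0,1],[-0.6,0,2,0,1],[-0.6,0,2,0,1]])

```text
clock: 15.85
position: [0.4666, -0.1252, 0.0266]
tool_rot: [3.14, 0.001, 1.416]
force: [-5.9, 3.1, 41.1]
grip_width: 0.0321
```

>>> servo_tool(plan=[[0,0,0,0.03,1],[0,0,0,0.06,1],[0,0,0,0.06,1],[0,0,0,0.03,1],[0,0,0,0,1],[0,0,0,-0.03,1],[0,0,0,-0.06,1],[0,0,0,-0.06,1],[0,0,0,-0.03,1],[0,0,0,0,1]])

```text
clock: 16.68
position: [0.4664, -0.1251, 0.0255]
tool_rot: [3.141, -0.0, 1.416]
force: [2.8, 1.9, 8.1]
grip_width: 0.032
```

>>> servo_tool(plan=[[0,0.5,0.6,0,1],[0,1,0.6,0,1],[0,1.5,0.6,0,1],[0,2,0.6,0,1],[0,2,0.6,0,1],[0,2,0.6,0,1],[0,2,0.6,0,1],[0,2,0.6,0,1],[0,2,0.6,0,1],[0,2,0.6,0,1]])

```text
clock: 17.52
position: [0.4663, -0.1247, 0.0257]
tool_rot: [3.141, 0.001, 1.416]
force: [8.7, -9.0, -10.1]
grip_width: 0.0325
```

>>> servo_tool(plan=[[0,-1,0,0,1],[0,-2,0,0,1],[0,-3,0,0,1],[0,-4,0,0,1],[0,-4,0,0,1],[0,-4,0,0,1],[0,-4,0,0,1],[0,-4,0,0,1],[0,-4,0,0,1],[0,-4,0,0,1]])

```text
clock: 18.35
position: [0.4663, -0.1253, 0.0256]
tool_rot: [3.141, -0.002, 1.418]
force: [5.2, 13.6, -4.8]
grip_width: 0.032
```

Side play is only about ±0.3 mm, so it is a close fit and not an oversize. The wiggle let it drop another 1 mm. I centre it and press down gently with a wiggle to confirm it has bottomed.

>>> servo_tool(plan=[[0,2,-0.6,0,1],[0,2,-1.2,0,1],[0,2,-1.6,0.03,1],[0,2,-1.6,0.05,1],[0,2,-1.6,0.02,1],[0,2,-1.6,-0.03,1],[0,2,-1.6,-0.05,1],[0,2,-1.6,-0.02,1],[0,2,-1.6,0,1],[0,2,-1.6,0,1]])

```text
clock: 19.18
position: [0.4664, -0.1251, 0.0253]
tool_rot: [3.14, 0.0, 1.416]
force: [-2.7, 4.5, 33.8]
grip_width: 0.0323
```

```bash
python3 - <<'E'
from h import *
a=np.mean([bot.grab_frame('scene').astype(float) for _ in range(4)],0)
p=bot.observe();print(p['position'],p['force'],p['grip_width'])
u0,v0,w,h,s=280,200,40,45,12
c=cv2.resize(a[v0:v0+h,u0:u0+w],None,fx=s,fy=s,interpolation=cv2.INTER_CUBIC)
c=np.clip((np.clip(c,0,255)/255)**.6*255*1.1,0,255).astype(np.uint8)
t=np.linspace(0,2*np.pi,60);X,Y,Z=p['position']
d=c.copy()
for z,col in((.012,(0,255,0)),(.058,(0,255,0)),(.025,(0,0,255))):
    q=np.array([(proj('scene',[X+.017*np.cos(k),Y+.017*np.sin(k),z])-[u0,v0]+.5)*s-.5 for k in t]).astype(int)
    cv2.polylines(d,[q],True,col,1)
cv2.imwrite('pics/s10.png',np.hstack([c[:, :390],d[:, :390]]))
cv2.imwrite('pics/s10f.png',a)
b=bot.grab_frame('top');cv2.imwrite('pics/t10.png',b)
E
```

```text
[ 0.46643361 -0.12511848  0.02529675] [-2.75941205  5.80977294 33.16026176] 0.0322748995086036[ WARN:0@7.626] global loadsave.cpp:1063 imwrite_ Unsupported depth image for selected encoder is fallbacked to CV_8U.
```

View pics/s10.png

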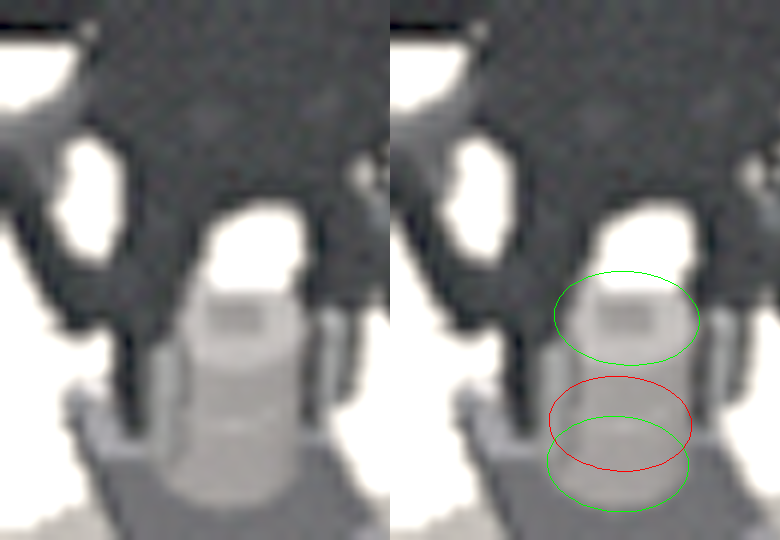

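View pics/s10f.png

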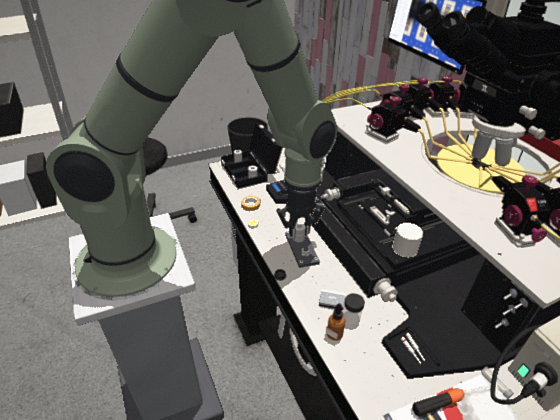

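The socket's lower edge lies on the plate (green circle, near crop (225,505)). The lid is open, two sockets stand in the case, and the bystanders are where they were. I ease the push slightly and hand in.

>>> servo_tool(plan=[[0,0,0.2,0,1],[0,0,0.4,0,1],[0,0,0.4,0,1],[0,0,0.4,0,1],[0,0,0.4,0,1],[0,0,0.4,0,1],[0,0,0.4,0,1],[0,0,0.4,0,1],[0,0,0.4,0,1],[0,0,0.4,0,1]])

```text
clock: 20.27
position: [0.4664, -0.1251, 0.0254]
tool_rot: [3.141, -0.0, 1.414]
force: [-1.0, 4.4, 23.1]
grip_width: 0.032
```

```bash
python3 - <<'E'
from h import *
p=bot.observe();print(p['clock'],p['position'],p['force'],p['grip_width'])
print(bot.job_done())
E
```

```text
20.2667 [ 0.46640366 -0.12514225  0.02536114] [-1.01565934  4.38135085 23.05674767] 0.031990654491539754
the job is handed in; nothing more can be done
None
```

The lid is open on its stop, and the 24 mm socket is fully seated on the left-hand nut, still gripped, with about 23 N pressing it down. I handed the job in at 20.3 s.

- **Choice of socket:** I tried only the 24 mm socket, because both camera views showed the left nut as the larger one. It fitted first time. The 18 and 21 mm sockets were not touched and stand in the open case.
- **Seating:** The tool height was 25.4 mm, which matches the height expected for a socket resting on the plate. In the scene picture its lower edge lies on the plate. Side play was only about ±0.3 mm, so it is not a size too large.
- **Bystanders:** The last scene picture shows nothing else moved.
- **Disagreements:**
  - The wrist force briefly read 95 N, under the 120 N limit, when the socket jammed about 1 mm short. Easing off and a small wiggle let it drop the rest of the way.
  - The gripper width read about 2 mm under the true size on both the handle and the socket, which I took as a sensor offset.

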